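# Level the tilting specimen stage and pin it

## Robot

A 7-joint arm with a two-finger parallel gripper is mounted at the origin on a cart in front of the work surface, level with it; the furniture and walls round the work are solid. World frame = base frame: x ahead of the robot, y to its left, z up, the work surface at z = 0. Lengths are in m, angles in rad, forces in N, time in s.
With the tool pointing down it reaches from about 0.4 to 0.85 m from the base axis. Payload 10.4 kg.
Tool frame: the origin (TCP) lies midway between the tips of the shut fingers; the grasp point (between the pads) lies 19 mm behind it; z points along the fingers, y is the line along which they close (so a half turn about z gives the same grasp; the last joint's range is limited). The gripper opens to 87 mm and grips with 3 to 60 N. Pads are 19 mm wide; open, the fingers measure 117 mm over their backs; the gripper's body (75 mm by 190 mm) begins 51 mm behind the grasp point.
Start: joints at [-0.023, 0.332, -0.065, 1.46, 0.022, 1.35, -0.088], TCP at [0.625, 0, 0.223] pointing down, gripper open.
Joint ranges: [-2.6, 2.6], [-0.5, 2.12], [-1.47, 1.34], [0.16, 2.42], [-1.27, 4.41], [0.06, 2.06], [-2.6, 2.6]. Speed limits (rad/s): [2.22, 2.22, 2.79, 2.79, 3.14, 3.14, 3.14].

## Interface

Orientations are given as a unit quaternion [x, y, z, w].
In Python, from bench import r gives the robot as it stands.
- The arm moves only by the tool carry_out, never from a script. Its argument "steps" is a list that holds one entry, the list of rows, each a list of 6 numbers: the shift along the tool's x, y, z in cm, then the turn, a rotation vector about the tool's x, y, z in rad. In form: [[[dx, dy, dz, wx, wy, wz], ...]]. A call has 1 to 20 rows; each row is the pose to reach, as a shift and turn from the pose commanded when the call began, along the tool's axes at that moment; what a row does not reach only later rows make up. A row lasts 1/12 s, in which the tool goes at most 41.7 mm and 7.16 degrees, less where a joint would pass 70% of its speed; a pose out of reach is approached as far as the arm can. A call with a gripper value outside its range is refused whole. "hand" is the closure, from -1 (fully open) to 1 (shut), set as the call begins (left out, the last holds). The fingers move at their own pace and stop on an object; "squeeze" is the grip in N (left out, the last holds). Time passes only in rows, so rows that repeat a pose let the fingers close. It gives the time, the measured TCP pose, the force, the opening and the grip force at its end, in the units of the state.
- r.read_state(): the state, without advancing time (a new reading comes with each control period).
- r.camera(name): name is "scene" or "side" or "wrist"; returns the picture (384x512x3 uint8, red, green, blue); there is no depth.
- r.camera_params(name): a dict with "fx", "fy", "cx", "cy" (pixels), "D" ([k1, k2, p1, p2, k3] as OpenCV has them; the pictures are not rectified), "view" (4x4, takes a point from world to camera coordinates). Camera axes: x right, y up, looking along -z (the intrinsics and any distortion apply to the point x, -y, -z); pixel columns grow to the right and rows downward; lengths in m; the calibration is good to about 2 mm. A picture is of the moment at which its call begins: read the wrist's pose just before it. camera_params takes no time and is no camera call; for the wrist camera it gives the pose at the moment of the call.
- r.close_job(): hands the job in; it is judged then, once.
The state is a dict: "time": time; "joint_positions": joint angles; "joint_vel": joint speeds; "joint_torque": joint torques, N m; "ee_pos": TCP position; "eef_rot": TCP orientation; "ft_force": force on the tool from outside, world axes, zero at the start; "torque": the same for the moment, N m; "width": finger opening in m; "grip_force": force on a finger pad.
Only numpy, scipy, OpenCV 4.12 (cv2) and the standard library are available. Lean on these libraries where they do the work, as an engineer would, in place of code of your own. Each camera call takes 0.05 s, during which the arm holds its last target. There are 200 camera calls.

## Task

The specimen stage on the left of the bench is tilted back. Swing it down by its bar handle against its stop so the specimen lies level, then lock it: take the pin with the narrow upright grip from its stand (not the plug with the broad flat head) and drop it through the guide block on the stage into the notch of the wheel beneath, fully home, and let go.

Things in the scene. Friction and masses are not known exactly. Their poses are not given: they have to be found in the camera images.
- stage_tilt (a joint): tilt of the aluminium specimen stage about its level trunnion axis, rad; 0 = level, against its stop (it cannot go below); growing = handle up, specimen tilted back, away from the handle. Starts at 0.5 to 0.95. Friction holds it at any angle (about 0.25 N m, 2 to 3 N at the handle).
- handle_bar (a point): middle of the stage's black round bar handle, 14 mm thick, 74 mm long, parallel to the trunnion axis, on two thin arms 64 mm apart; swings on a circle of radius 104.6 mm about the axis, which lies 90 mm above the worktop. With the stage level the bar is 103 mm from the axis towards guide_mouth's -x and 108 mm above the worktop.
- guide_mouth (a point): centre of the 18 mm hole in the top of the steel guide block (44 x 42 x 20 mm, on the taller upright), 168 mm above the worktop. z up; -x towards the handle side; y along the trunnion axis, whose middle is 75.5 mm towards -y and 78 mm lower. The wheel below has a 20 mm notch, under this hole only when the stage is level; else its rim stops the pin 19 mm short.
- lock_pin: steel pin: shank 14 mm thick, 42 mm long, its last 10 mm tapering to 6 mm; collar 28 mm wide, 4 mm thick; above it a black upright grip 20 mm thick, 28 mm tall. Origin: centre of the collar's underside; z up along the grip. It stands in a grey stand 48 x 48 x 50 mm, collar on its top. The wide plug (flat head 36 mm wide, 12 mm tall) in a like stand does not fit.
Not all that is in view belongs to the job. What is shaped like the lock_pin but turquoise or yellow is not meant.

How it is judged:
By the outcome, as a careful person would: the job done as asked, in the order asked, and still so for the second after the job is handed in, with the robot touching nothing.
It also fails if it takes over 56 s, if anything falls off the work surface, if the arm or the gripper's body presses on something with over 40 N, if the wrist force passes 120 N, or if a joint passes its speed limit or range.

## Working session

There is one attempt and no reset: what is moved stays moved. The work goes in short steps, Python scripts to look and compute and a tool call to move; the robot and the scene stay as the last step left them, time stands still between calls to the robot, and variables do not carry over. Pictures are saved under pics/ and viewed, at most 10 in all, crops included, and the job is handed in when it is done.

Besides the shell and the picture viewer there is one more tool, called after "Emit:" as a command line: name --argument value ..., lists and objects as JSON in quotes. carry_out: Moves the arm, as the interface text tells. Its arguments: {"type":"object","properties":{"steps":{"type":"array","items":{"type":"array","items":{"type":"array","items":{"type":"number"}}}},"hand":{"type":"number"},"squeeze":{"type":"number"}},"required":["steps"]}

```bash
mkdir -p pics; cat > h.py <<'E'
import numpy as np, cv2
from scipy.spatial.transform import Rotation as R
from bench import r
def snap(n,f,crop=None,s=1):
    P=r.camera_params(n); im=r.camera(n)
    np.savez('pics/'+f+'.npz',im=im,**{k:np.array(v) for k,v in P.items()})
    show(im,f,crop,s); return P
def show(im,f,crop=None,s=1):
    if crop: im=im[crop[1]:crop[3],crop[0]:crop[2]]
    cv2.imwrite('pics/'+f+'.png',cv2.resize(im,None,fx=s,fy=s,interpolation=cv2.INTER_CUBIC)[:,:,::-1])
def ray(P,u,v):
    K=np.array([[P['fx'],0,P['cx']],[0,P['fy'],P['cy']],[0,0,1]],float)
    a=cv2.undistortPoints(np.array([[[u,v]]],float),K,np.array(P['D'],float))[0,0]
    V=np.array(P['view']); Rt=V[:3,:3].T
    return -Rt@V[:3,3], Rt@np.array([a[0],-a[1],-1])
def atz(P,u,v,z):
    o,d=ray(P,u,v); return o+d*(z-o[2])/d[2]
def tri(*obs):
    A=np.zeros((3,3));b=np.zeros(3);L=[]
    for P,u,v in obs:
        o,d=ray(P,u,v); d=d/np.linalg.norm(d);M=np.eye(3)-np.outer(d,d);A+=M;b+=M@o;L.append((M,o))
    x=np.linalg.solve(A,b); return x,[float(np.linalg.norm(M@(x-o))) for M,o in L]
def proj(P,X):
    V=np.array(P['view']);c=V[:3,:3]@np.array(X)+V[:3,3]
    K=np.array([[P['fx'],0,P['cx']],[0,P['fy'],P['cy']],[0,0,1]],float)
    return cv2.projectPoints(np.array([[c[0],-c[1],-c[2]]]),np.zeros(3),np.zeros(3),K,np.array(P['D'],float))[0][0,0]
def delta(p,q=None):
    s=r.read_state(); T=R.from_quat(s['eef_rot'])
    d=T.inv().apply(np.array(p)-s['ee_pos'])*100
    w=(T.inv()*R.from_quat(q)).as_rotvec() if q is not None else np.zeros(3)
    return np.round(d,2),np.round(w,3)
def load(f):
    return dict(np.load('pics/'+f+'.npz'))
E
python3 - <<'E'
from h import *
snap('scene','sc'); snap('side','sd')
print(r.read_state())
for n in('scene','side'):
    P=r.camera_params(n);print(n,-np.array(P['view'])[:3,:3].T@np.array(P['view'])[:3,3],-np.array(P['view'])[2,:3],P['fx'])
E
```

```text
{'time': 0.1, 'joint_positions': array([-0.02258791,  0.33279159, -0.06476295,  1.46086187,  0.02158879,
        1.34988487, -0.08850609]), 'joint_vel': array([ 0.00095788, -0.00064345,  0.00112738, -0.00180862,  0.00020598,
        0.00020173, -0.00048251]), 'joint_torque': array([ 3.16136166e-04, -6.24538064e+01,  2.38312193e-02, -3.90717781e+01,
       -6.15657773e-02,  3.65302863e-02,  4.60620026e-05]), 'ee_pos': array([6.24654580e-01, 3.08828491e-05, 2.21842152e-01]), 'eef_rot': array([ 7.07086074e-01,  7.07127212e-01, -4.50961295e-04, -4.33228194e-04]), 'ft_force': array([-0.33390753, -0.26139754, -0.80924964]), 'torque': array([ 0.02234641, -0.02456285,  0.00733954]), 'grip_force': 0.0, 'width': 0.08728636357154942}
scene [ 0.17527822 -0.40861566  0.61286177] [ 0.38067931  0.74801996 -0.54364456] 420.5931107519974
side [ 0.4833379  -0.50059658  0.57100062] [ 0.03351092  0.87087897 -0.49035379] 411.23638455732686
```

View pics/sc.png

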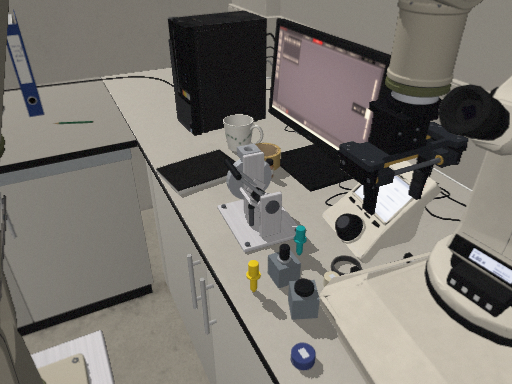

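View pics/sd.png

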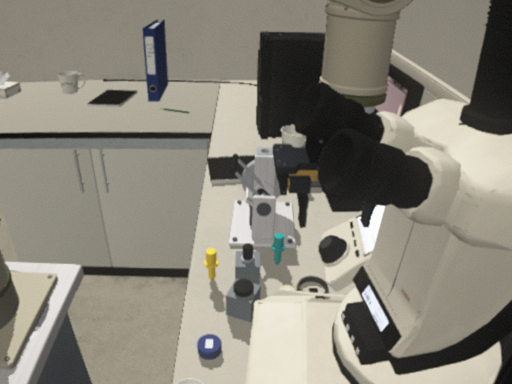

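The scene view shows the stage at (258,200). Candidates for the pin:
- the narrow black grip in a stand at (284,252)
- the broad-headed plug at (303,287)
- the yellow decoy at (254,275)
- the turquoise decoy at (300,238)

I choose the one at (284,252). The side view shows the same pin at (247,252). Next I'll check it in a close crop.

```bash
python3 - <<'E'
from h import *
a=load('sc')['im'][130:320,200:340]; b=load('sd')['im'][130:320,190:330]
a,b=[cv2.resize(x,None,fx=2.85,fy=2.85,interpolation=cv2.INTER_CUBIC) for x in(a,b)]
show(np.hstack([a,b]),'crop1')
E
```

```text
(no output)
```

View pics/crop1.png

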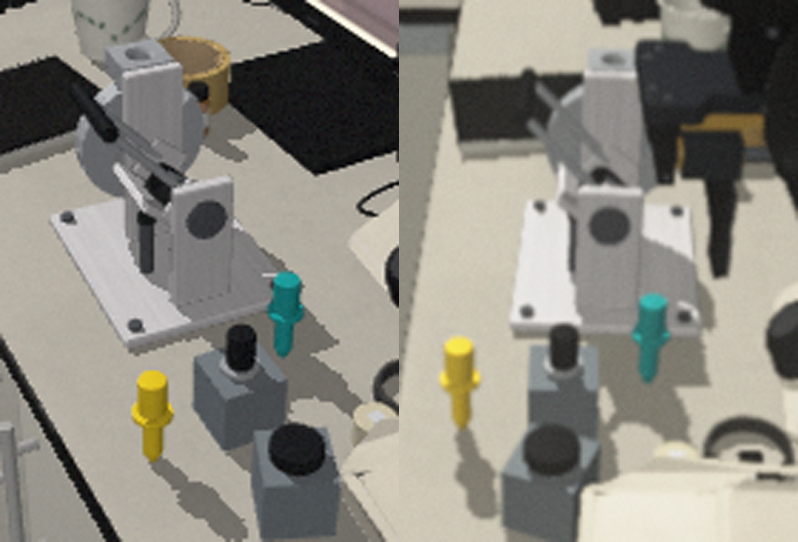

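```bash
python3 - <<'E'
from h import *
A=load('sc');B=load('sd')
S=lambda u,v:(A,200+u/2.85,130+v/2.85); D=lambda u,v:(B,190+(u-399)/2.85,130+v/2.85)
def at(n,o,z): print(n,'z=',z,np.round(atz(*o,z),4))
for n,s,d in[('guide',(138,52),(613,60)),('pintop',(242,333),(565,332)),('hub',(208,220),(609,225)),('barL',(78,88),(530,75)),('cornNL',(135,345),(515,328)),('cornFL',(55,215),(527,203)),('plugtop',(297,448),(552,445)),('turqtop',(286,278),(653,300)),('yeltop',(152,377),(459,343))]:
    x,e=tri(S(*s),D(*d)); print(n,np.round(x,4),np.round(e,4))
at('guide s',S(138,52),.168);at('guide d',D(613,60),.168)
at('pin s',S(242,333),.082);at('pin d',D(565,332),.082)
at('postbot',S(147,270),0.012); at('posttop',S(147,215),.1)
print(delta([.5,.2,.3]))
E
```

```text
guide [0.5422 0.3754 0.1673] [0.0008 0.0008]
pintop [0.5008 0.126  0.0796] [0.0004 0.0004]
hub [0.535 0.239 0.092] [0.001 0.001]
barL [0.4743 0.339  0.1694] [0.0002 0.0002]
cornNL [0.4647 0.2215 0.0083] [0.0004 0.0004]
cornFL [0.4718 0.3992 0.0136] [0.0009 0.0009]
plugtop [0.4916 0.038  0.0578] [0.0018 0.0018]
turqtop [0.5643 0.1722 0.0725] [0.0005 0.0005]
yeltop [0.4297 0.1194 0.0745] [0.0006 0.0006]
guide s z= 0.168 [0.5424 0.3756 0.168 ]
guide d z= 0.168 [0.5418 0.372  0.168 ]
pin s z= 0.082 [0.4991 0.123  0.082 ]
pin d z= 0.082 [0.5009 0.1235 0.082 ]
postbot z= 0.012 [0.511  0.2963 0.012 ]
posttop z= 0.1 [0.4909 0.2534 0.1   ]
(array([ 20.  , -12.47,  -7.8 ]), array([0., 0., 0.]))
```

Emit:
carry_out --steps '[[[4,-2,-3.5,0,0,0],[8,-4,-3.5,0,0,0],[12,-6,-3.5,0,0,0],[16,-8,-3.5,0,0,0],[20,-10.5,-3.5,0,0,0],[24,-13,-3.5,0,0,0],[28,-15,-3.5,0,0,0],[30.2,-16,-3.5,0,0,0],[30.2,-16,-3.5,0,0,0],[30.2,-16,-3.5,0,0,0],[30.2,-16,-3.5,0,0,0],[30.2,-16,-3.5,0,0,0]]]' --hand 1 --squeeze 20

```text
time: 1.1
ee_pos: [0.4656, 0.3009, 0.2572]
eef_rot: [0.708, 0.707, -0.0, 0.0]
ft_force: [-0.4, -0.4, -0.1]
width: 0.0151
grip_force: 0.0
```

```bash
python3 - <<'E'
from h import *
snap('wrist','w1'); P=load('w1')
s=r.read_state();print(s['time'],s['ee_pos'],s['eef_rot'],s['ft_force'],s['width'])
for X in([.542,.374,.168],[.472,.3016,.169],[.5386,.2986,.09]): print(X,proj(P,X))
E
```

```text
1.15 [0.46587681 0.30051284 0.25727605] [ 7.07908908e-01  7.06303635e-01 -2.95993367e-04  2.57399383e-04] [-0.45401127 -0.47210604 -0.36514629] 0.011100304873976381
[0.542, 0.374, 0.168] [335.10571692 119.06801185]
[0.472, 0.3016, 0.169] [254.51802968 199.40254326]
[0.5386, 0.2986, 0.09] [308.41823982 183.69373859]
```

View pics/w1.png

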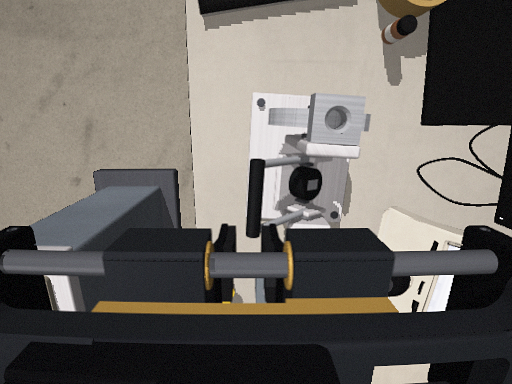

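The wrist view shows the guide hole at (336,119), the bar's middle at (256,198) and the stage axis near (308,184). All three match the predicted pixels, so I'll push the bar down along its arc.

Emit:
carry_out --steps '[[[0.1,0.6,3,0,0,0],[0.1,0.6,6,0,0,0],[0.1,0.5,7.5,0,0,0],[0.1,0.3,8.1,0,0,0],[0.1,-0.1,8.7,0,0,0],[0.1,-0.7,9.3,0,0,0],[0.1,-1.3,10.0,0,0,0],[0.1,-1.8,10.8,0,0,0],[0.1,-2.2,11.6,0,0,0],[0.1,-2.5,12.4,0,0,0],[0.1,-2.7,12.9,0,0,0],[0.1,-2.8,13.3,0,0,0],[0.1,-2.9,13.7,0,0,0],[0.1,-3.0,14.0,0,0,0],[0.1,-3.0,14.0,0,0,0],[0.1,-3.0,14.0,0,0,0]]]'

```text
time: 2.48
ee_pos: [0.4354, 0.3027, 0.1174]
eef_rot: [0.707, 0.707, -0.0, 0.0]
ft_force: [-0.3, 0.5, -0.1]
width: 0.0008
grip_force: 0.0
```

Emit:
carry_out --steps '[[[0,0,0.1,0,0,0],[0,0,0.2,0,0,0],[0,0,0.3,0,0,0],[0,0,0.4,0,0,0],[0,0,0.4,0,0,0],[0,0,0.4,0,0,0]]]'

```text
time: 2.98
ee_pos: [0.4353, 0.303, 0.1151]
eef_rot: [0.707, 0.707, 0.0, 0.0]
ft_force: [-6.6, -4.1, 17.8]
width: 0.0006
grip_force: 8.3
```

```bash
python3 - <<'E'
from h import *
snap('scene','sc2',(190,120,330,260),4); print(r.read_state()['ft_force'])
print([np.round(proj(load('sc2'),[.4357,y,.108])) for y in(.266,.303,.340)])
E
```

```text
[-6.72852284 -4.82434943 16.45055556]
[array([225., 206.]), array([218., 197.]), array([212., 189.])]
```

View pics/sc2.png

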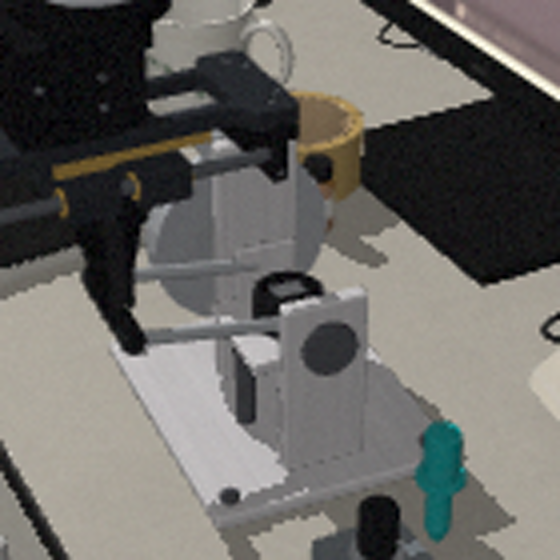

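The stage is down. The bar top is at z = 0.115 with 17 N against the stop, and the arms look level. Now for the pin.

Emit:
carry_out --steps '[[[0,0,-2,0,0,0],[0,0,-5,0,0,0],[0,0,-8,0,0,0],[-3,1,-8,0,0,0],[-7,2.5,-8,0,0,0],[-11,4,-8,0,0,0],[-15,5.5,-8,0,0,0],[-17.9,6.5,-8,0,0,0],[-17.9,6.5,-8,0,0,0],[-17.9,6.5,-8,0,0,0],[-17.9,6.5,-8,0,0,0],[-17.9,6.5,-8,0,0,0]]]' --hand -0.1 --squeeze 40

```text
time: 4.03
ee_pos: [0.4996, 0.1255, 0.1935]
eef_rot: [0.706, 0.708, 0.0, -0.0]
ft_force: [-0.6, 0.5, -0.5]
width: 0.0477
grip_force: 0.0
```

```bash
python3 - <<'E'
from h import *
snap('wrist','w2',(150,80,400,270),3); P=load('w2')
s=r.read_state();print(s['time'],s['ee_pos'],s['ft_force'],s['width'])
print((proj(P,[.5003,.1245,.082])-[150,80])*3, (proj(P,[.542,.374,.168])-[150,80])*3)
E
```

```text
4.0833 [0.49962152 0.12546882 0.19354257] [1.13437206 0.50893567 0.54151571] 0.047561287492489945
[295.02174682 344.43005481] [ 511.83048401 -782.0003646 ]
```

View pics/w2.png

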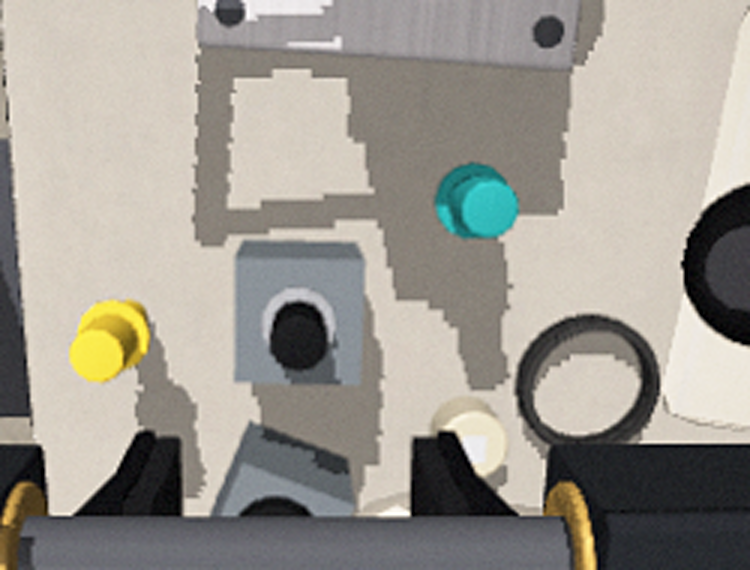

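The wrist crop shows the pin's grip top at (299,343), against a predicted (295,344), with the fingers clear of the yellow decoy at (100,345). Descend.

Emit:
carry_out --steps '[[[-0.1,0.1,3,0,0,0],[-0.1,0.1,6,0,0,0],[-0.1,0.1,9,0,0,0],[-0.1,0.1,11,0,0,0],[-0.1,0.1,12.5,0,0,0],[-0.1,0.1,13.2,0,0,0],[-0.1,0.1,13.5,0,0,0],[-0.1,0.1,13.5,0,0,0],[-0.1,0.1,13.5,0,0,0]]]'

```text
time: 4.83
ee_pos: [0.5016, 0.1235, 0.0595]
eef_rot: [0.707, 0.707, 0.001, 0.0]
ft_force: [-0.4, -0.7, 0.8]
width: 0.048
grip_force: 0.0
```

Emit:
carry_out --steps '[[[0,0,0,0,0,0],[0,0,0,0,0,0],[0,0,0,0,0,0],[0,0,0,0,0,0],[0,0,0,0,0,0],[0,0,0,0,0,0],[0,0,0,0,0,0],[0,0,0,0,0,0]]]' --hand 1 --squeeze 40

```text
time: 5.5
ee_pos: [0.5011, 0.123, 0.0587]
eef_rot: [0.707, 0.707, 0.0, 0.0]
ft_force: [-0.6, -0.3, 1.3]
width: 0.0191
grip_force: 40.0
```

Emit:
carry_out --steps '[[[0,0,-2,0,0,0],[0,0,-5,0,0,0],[0,0,-8,0,0,0],[0,0,-12,0,0,0],[0,0,-16,0,0,0],[0,0,-19,0,0,0],[4,0.7,-19.2,0,0,0],[8,1.4,-19.2,0,0,0],[12,2.1,-19.2,0,0,0],[16,2.8,-19.2,0,0,0],[20,3.4,-19.2,0,0,0],[23,4,-19.2,0,0,0],[25,4.1,-19.2,0,0,0],[25,4.1,-19.2,0,0,0],[25,4.1,-19.2,0,0,0],[25,4.1,-19.2,0,0,0],[25,4.1,-19.2,0,0,0]]]'

```text
time: 6.92
ee_pos: [0.5425, 0.3716, 0.2506]
eef_rot: [0.708, 0.706, -0.0, 0.0]
ft_force: [0.7, -0.5, -0.3]
width: 0.0191
grip_force: 40.0
```

```bash
python3 - <<'E'
from h import *
P=r.camera_params('wrist'); a=r.camera('wrist'); s=r.read_state()
P2=r.camera_params('scene'); b=r.camera('scene'); P3=r.camera_params('side'); c=r.camera('side')
for n,Q in(('w3',P),('sc3',P2),('sd3',P3)): np.savez('pics/'+n+'.npz',**{k:np.array(v) for k,v in Q.items()})
print(s['time'],s['ee_pos'],s['ft_force'],s['width'],s['grip_force'])
z=lambda i,x0,y0:cv2.resize(i[y0:y0+130,x0:x0+88],None,fx=4,fy=4,interpolation=cv2.INTER_CUBIC)[:, :]
w=cv2.resize(a[110:240,190:320],None,fx=2,fy=2)
W=np.zeros((520,266,3),np.uint8);W[:260,:260]=w
t=lambda i,x0,y0:cv2.resize(i[y0:y0+130,x0:x0+66],None,fx=4,fy=4,interpolation=cv2.INTER_CUBIC)
show(np.hstack([W,t(b,215,80),t(c,232,80)]),'c3')
e=s['ee_pos']
for n,Q in(('w',P),('sc',P2),('sd',P3)): print(n,proj(Q,[.542,.374,.168]),proj(Q,[e[0],e[1]+.0015,e[2]-.0087]),proj(Q,[e[0],e[1]+.0015,e[2]-.0507]))
E
```

```text
6.9667 [0.54253872 0.37169266 0.2508437 ] [-0.0863661  -0.34486486 -0.58937374] 0.019136927057063356 40.000131726264954
w [246.947252   199.37386981] [247.22855063 231.71660066] [247.43179839 211.41787643]
sc [248.583551  148.5720478] [248.60272199 118.5753469 ] [248.80104616 135.93817913]
sd [265.12169046 150.68744683] [266.64538608 120.99063805] [265.91333006 138.15089035]
```

View pics/c3.png

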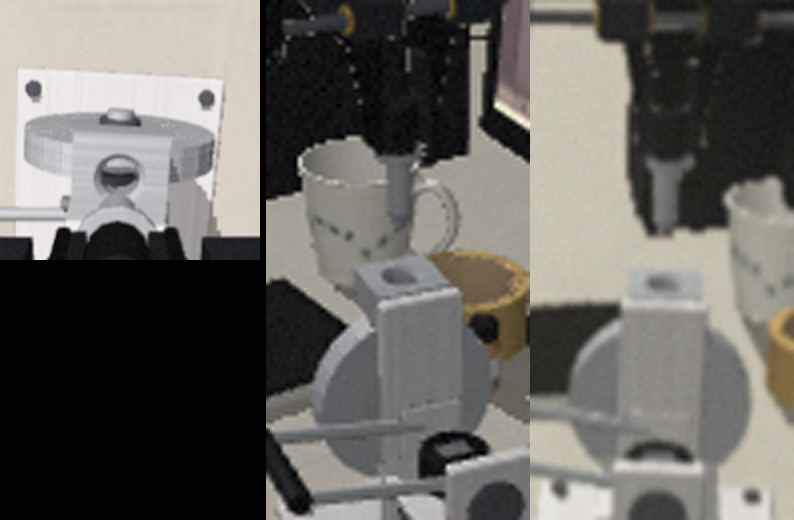

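The pin is gripped upright and the tip is clear. Pixel positions:

| | scene | side | wrist |
|---|---|---|---|
| tip | (248.5,135) | (265.7,138) | (248.5,208.5) |
| hole | (248.3,148.8) | (264,150.8) | (250,197.5) |

```bash
python3 - <<'E'
from h import *
A,B,W=load('sc3'),load('sd3'),load('w3')
for n,o,z in(('tip',[(A,248.5,135),(B,265.7,138),(W,248.5,208.5)],.2001),('hole',[(A,248.3,148.8),(B,264,150.8),(W,250,197.5)],.168)):
    x,e=tri(*o);print(n,np.round(x,4),np.round(e,4),[np.round(atz(*i,z)[:2],4) for i in o])
E
```

```text
tip [0.5429 0.3757 0.2004] [0.0009 0.0011 0.0005] [array([0.5441, 0.378 ]), array([0.5421, 0.3742]), array([0.5434, 0.3756])]
hole [0.5421 0.3756 0.1668] [0.0001 0.0026 0.0027] [array([0.5409, 0.3733]), array([0.5393, 0.3733]), array([0.5448, 0.3758])]
```

Emit:
carry_out --steps '[[[0,-0.05,1,0,0,0],[0,-0.05,2,0,0,0],[0,-0.05,2.8,0,0,0],[0,-0.05,3.3,0,0,0],[0,-0.05,3.8,0,0,0],[0,-0.05,4.3,0,0,0],[0,-0.05,4.5,0,0,0],[0,-0.05,4.5,0,0,0],[0,-0.05,4.5,0,0,0]]]'

```text
time: 7.82
ee_pos: [0.5416, 0.373, 0.2056]
eef_rot: [0.707, 0.707, 0.0, 0.0]
ft_force: [0.5, 0.4, -1.6]
width: 0.0191
grip_force: 40.0
```

No contact force, and the tip is inside. Continue in small increments.

Emit:
carry_out --steps '[[[0,0,0.4,0,0,0],[0,0,0.8,0,0,0],[0,0,1.2,0,0,0],[0,0,1.5,0,0,0],[0,0,1.8,0,0,0],[0,0,2.1,0,0,0],[0,0,2.4,0,0,0],[0,0,2.6,0,0,0],[0,0,2.6,0,0,0],[0,0,2.6,0,0,0]]]'

```text
time: 8.65
ee_pos: [0.5416, 0.3728, 0.1792]
eef_rot: [0.707, 0.707, -0.0, 0.0]
ft_force: [3.2, -0.4, -4.1]
width: 0.0189
grip_force: 40.0
```

Emit:
carry_out --steps '[[[0,0,0.1,0,0,0],[0,0,0.2,0,0,0],[0,0,0.3,0,0,0],[0,0,0.3,0,0,0],[0,0,0.3,0,0,0]]]'

```text
time: 9.07
ee_pos: [0.5417, 0.373, 0.1768]
eef_rot: [0.707, 0.707, 0.0, 0.0]
ft_force: [2.7, -0.3, 2.0]
width: 0.0189
grip_force: 40.0
```

Emit:
carry_out --steps '[[[0,0,0,0,0,0],[0,0,0,0,0,0],[0,0,0,0,0,0],[0,0,0,0,0,0],[0,0,0,0,0,0],[0,0,-1,0,0,0],[0,0,-3,0,0,0],[0,0,-6,0,0,0],[0,0,-9,0,0,0],[-4,0,-10,0,0,0],[-8,0,-10,0,0,0],[-12,0,-10,0,0,0],[-12,0,-10,0,0,0],[-12,0,-10,0,0,0],[-12,0,-10,0,0,0]]]' --hand -0.1

```text
time: 10.32
ee_pos: [0.5414, 0.2534, 0.2774]
eef_rot: [0.707, 0.707, 0.001, -0.0]
ft_force: [-0.1, 0.8, -0.1]
width: 0.0479
grip_force: 0.0
```

```bash
python3 - <<'E'
from h import *
b=r.camera('scene'); c=r.camera('side'); s=r.read_state(); print(s['time'],s['ee_pos'],s['ft_force'],s['width'])
t=lambda i,x0,y0:cv2.resize(i[y0:y0+130,x0:x0+98],None,fx=4,fy=4,interpolation=cv2.INTER_CUBIC)
show(np.hstack([t(b,200,110),t(c,215,110)]),'c4')
P=r.camera_params('scene');print((proj(P,[.542,.374,.168])-[200,110])*4,(proj(P,[.542,.374,.2])-[200,110])*4)
E
```

```text
10.4167 [0.54105616 0.25449014 0.27680058] [-0.56297217 -0.03730148 -0.54300521] 0.047623967655835625
[194.33420402 154.28819121] [193.72949931 103.60944851]
```

View pics/c4.png

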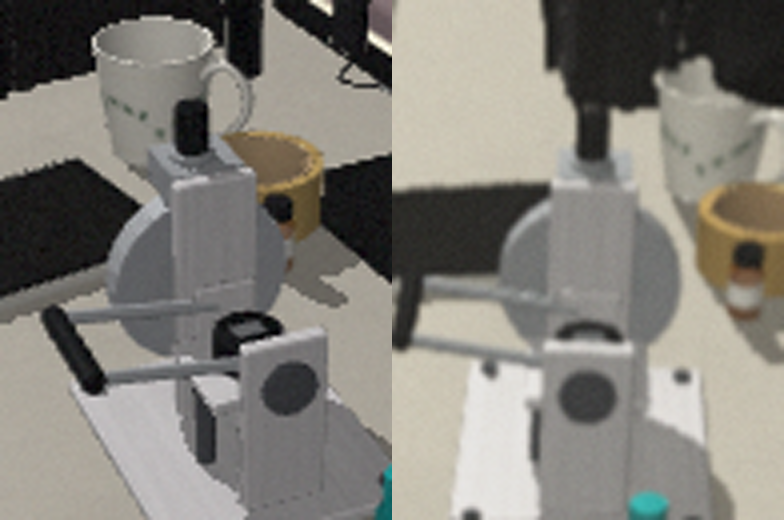

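The stage is level. The pin stands upright with its collar on the guide block: grip top at (191,103), predicted (194,104) for fully home. The gripper is clear.

```bash
python3 -c "
from bench import r
print(r.close_job())"
```

```text
the job is handed in; nothing more can be done
None
```

The job is handed in: the stage is level against its stop, the lock pin is fully home through the guide block and released, and the robot was clear after about 10.4 s.

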